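# Clear the drill jig and present the cast lever above it

## Robot

A 6-joint arm with a two-finger parallel gripper is mounted at the origin on the work surface. World frame = base frame: x ahead of the robot, y to its left, z up, the work surface at z = 0. Lengths are in mm, angles in rad, forces in N, time in s.
With the tool pointing down it reaches from about 350 to 875 mm from the base axis. Payload 4.2 kg.
Tool frame: the origin (TCP) lies between the finger pads; the fingertips stand 25 mm ahead of it and the grasp point (between the pads) lies 6 mm ahead of it; z points along the fingers, y is the line along which they close (so a half turn about z gives the same grasp; the last joint's range is limited). The gripper opens to 85 mm and grips with 20 to 120 N. Pads are 22 mm wide; open, the fingers measure 114 mm over their backs; the gripper's body (76 mm by 85 mm) begins 54 mm behind the grasp point. The pads swing forward as they close: fully open they stand 13 mm farther back than shut.
Start: joints at [-1.021, 0.385, 0.008, 0, -1.194, -0.259], TCP at [179.215, -598.733, 256.312] pointing down, gripper open.
Joint ranges: [-3.14, 3.14], [-1.21, 2.06], [-1.07, 1.41], [-3.16, 2.05], [-2.99, -0.16], [-3.1, 3.1]. Speed limits (rad/s): [2.79, 2.79, 3.14, 3.14, 3.14, 3.14].

## Interface

Orientations are given as a unit quaternion [x, y, z, w].
In Python, from bench import arm gives the robot as it stands.
- The arm moves only by the shell command python3 -m pendant 'ROWS'. ROWS is JSON, a list of rows, each a list of 7 numbers: the shift along the tool's x, y, z in m, then the turn, a rotation vector about the tool's x, y, z in degrees, then the finger opening in m, from 0 to 0.0854. In form: [[x, y, z, wx, wy, wz, fingers], ...]. A call has 1 to 12 rows; each row shifts and turns the commanded pose from where the row before left it, along the tool's axes as they then stand; what a row does not reach is not made up. A row lasts 1/10 s, in which the tool goes at most 50 mm and 8.59 degrees, less where a joint would pass 70% of its speed; a pose out of reach is approached as far as the arm can. A call is refused whole if a number of a shift passes 0.05 or a number of a turn 8.59, either way. A call with a gripper value outside its range is refused whole. The fingers move at their own pace and stop on an object; the grip force is fixed at half the most. Time passes only in rows, so rows that do not move let the fingers close. It gives the time, the measured TCP pose, the force, the opening and the grip force at its end, in the units of the state.
- arm.read_state(): the state, without advancing time (a new reading comes with each control period).
- arm.get_image(name): name is "scene" or "top" or "wrist"; returns a dict with "image" (420x560x3 uint8, red, green, blue), "fx", "fy", "cx", "cy" (pixels), "k1" (the pictures are not rectified: a ray, as slopes to the right and down, at radius r is drawn at 1 + k1 r^2 times it, then the intrinsics apply), "xyz" and "rotation" of the camera in the world. Camera axes: x right, y down, z forward; pixel columns grow to the right and rows downward; lengths in mm; the calibration is good to about 2 mm. A picture is of the moment at which its call begins. There is no depth.
- arm.job_done(): hands the job in; it is judged then, once.
The state is a dict: "clock": time; "joints": joint angles; "joint_vel": joint speeds; "joint_efforts": joint torques, N m; "position": TCP position; "ee_rot": TCP orientation; "contact_force": force on the tool from outside, world axes, zero at the start; "wrist_torque": the same for the moment, N m; "gripper_width": finger opening in mm; "grasp_force": force on a finger pad.
Only numpy, scipy, OpenCV 4.12 (cv2) and the standard library are available. Lean on these libraries where they do the work, as an engineer would, in place of code of your own. Each camera call takes 0.05 s, during which the arm holds its last target. There are 200 camera calls.

## Task

Take the blue plastic offcut off the red drill jig and leave it in the green scrap tray. Then pick up the cast aluminium lever by its balance point and, keeping it level and off the jig, hold it still above the jig with its big boss over the thick post and its small boss over the thin post, its underside about 40 mm clear of the post tops. Finish while still holding it there, and leave the jar, the sanding block and the tape measure alone.

Things in the scene. Friction and masses are not known exactly. Their poses are not given: they have to be found in the camera images.
- jig: Red drill jig fixed to the bench: flat plate 250 (x) x 90 (y) x 20 mm high with two upright steel posts on its x axis. Origin at the centre of its underside, z up; the thick post is at x = -95 mm, the thin one at x = +95 mm. It does not move, but lies elsewhere and turned otherwise each time. The posts stand 190 mm apart like the lever's bores.
- jig_big_post (a point): Centre of the top of the thick post (15 mm diameter, 25 mm tall above the plate, its top 45 mm above the bench).
- jig_small_post (a point): Centre of the top of the thin post (9 mm diameter, 25 mm tall above the plate, its top 45 mm above the bench).
- lever: Cast aluminium lever, 0.38 to 0.56 kg, flat on the bench. Origin: centre of the underside of the big boss (56 mm diameter, 40 mm high, 16 mm through bore), z up. The arm runs along +x to the small boss (30 mm diameter, 36 mm high, 10 mm bore) at x = 190 mm. The arm is a straight bar 16 mm wide (y), from 8 to 30 mm above the bosses' underside, free from x = 28 to 175 mm.
- lever_balance (a point): Balance point (centre of mass) of the lever: on the arm at lever frame x = 58 mm, z = 20 mm, much nearer the big boss than the middle of the arm; the bar is 16 mm wide here and the big boss ends 30 mm away.
- lever_small_end (a point): Centre of the underside of the lever's small boss (lever frame x = 190 mm, z = 0).
- offcut: Blue speckled block of recycled plastic, 60 (x) x 30 (y) x 30 mm high, 55 g, lying loose on the jig's plate between the posts (its underside 20 mm above the bench). Origin at the centre of its underside, z up; it may lie turned on the plate.
- tray: Green open scrap tray fixed to the bench, outside 150 (x) x 120 (y) x 40 mm high, walls 4 mm, floor 4 mm. Origin at the centre of its underside, z up.
- screw_jar: Amber jar with red cap, 56 mm diameter, 70 mm high, loose; origin at the centre of its underside. To be left alone.
- sanding_block: Grey sanding block 45 (x) x 85 (y) x 30 mm, loose; origin at the centre of its underside. To be left alone.
- tape_measure: Yellow tape measure, 50 x 50 mm, with a black round top, 30 mm high in all, loose; origin at the centre of its underside. To be left alone.
There are look-alikes about, which are no part of the job. Leave any yellow look-alike of the lever alone.

How it is judged:
By the outcome, as a careful person would: the job done as asked, in the order asked, and still so for the second after the job is handed in, while the arm keeps its last pose, push and grip.
It also fails if it takes over 58 s, if anything falls off the work surface, if the arm or the gripper's body presses on something with over 40 N, if the wrist force passes 120 N, or if a joint passes its speed limit or range.

## Working session

There is one attempt and no reset: what is moved stays moved. The work goes in short steps, Python scripts to look and compute and a shell command to move; the robot and the scene stay as the last step left them, time stands still between calls to the robot, and variables do not carry over. Pictures are saved under pics/ and viewed, at most 10 in all, crops included, and the job is handed in when it is done.

```bash
mkdir -p pics; python3 - <<'E'
from bench import arm
import cv2,json,numpy as np
for n in("top","scene"):
    d=arm.get_image(n); cv2.imwrite(f"pics/{n}0.png",d["image"][:,:,::-1])
    print(n,{k:(np.round(v,4).tolist() if not np.isscalar(v) else v) for k,v in d.items() if k!="image"})
print(arm.read_state())
E
```

```text
top {'fx': 381.05367086561114, 'fy': 381.05367086561114, 'cx': 277.8606900715872, 'cy': 215.3760316782828, 'k1': -0.09035532805035512, 'xyz': [509.8881, -98.9422, 1272.3711], 'rotation': [0.7125, -0.7007, 0.0194, -0.0299]}
scene {'fx': 520.5169787394414, 'fy': 520.5169787394414, 'cx': 281.7288200111051, 'cy': 205.5927908643246, 'k1': -0.10514566679143081, 'xyz': [1419.723, 68.0401, 1365.287], 'rotation': [0.6126, 0.7372, -0.2195, -0.1818]}
{'clock': 0.1, 'joints': array([-1.02143498e+00,  3.85523808e-01,  6.73778137e-03, -4.10627239e-04,
       -1.19398906e+00, -2.58641981e-01]), 'joint_vel': array([ 0.00107231, -0.00116037,  0.00360679,  0.00251872, -0.00041044,
        0.00099255]), 'joint_efforts': array([-7.63527328e-05, -3.93321347e+01,  1.88928151e+01,  4.19796288e+00,
       -2.61630848e-03,  3.55279710e-06]), 'position': array([ 179.05306035, -598.30915398,  255.29820969]), 'ee_rot': array([-1.44773317e-01,  9.89464336e-01,  9.84747421e-04, -2.13454442e-04]), 'contact_force': array([-0.18849768,  0.37572093, -0.67741158]), 'wrist_torque': array([-0.00712596, -0.011801  ,  0.02134201]), 'grasp_force': 0.0, 'gripper_width': 85.41594134228397}
```

View pics/top0.png

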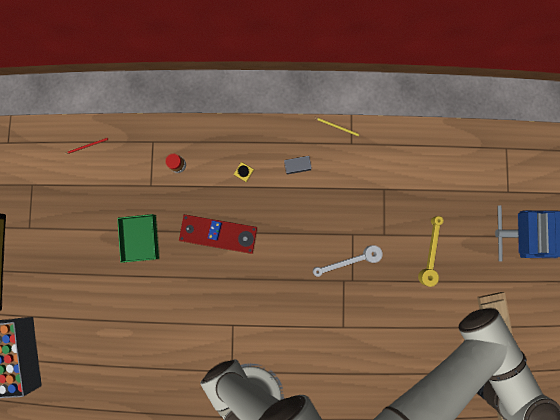

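View pics/scene0.png

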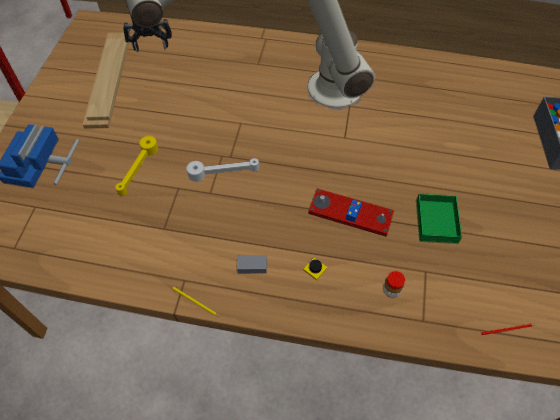

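The top view shows the jig at about (218,234) with the blue offcut at (214,230), the tray at (139,238), the jar at (176,162), the tape at (244,172) and the sanding block at (298,164). There are two lever shapes. The silver one has its big boss at (373,254) and small boss at (318,272). The yellow one runs from (430,278) to (438,220). The silver one fits "cast aluminium", so I'll confirm it in an enlarged crop.

```bash
python3 - <<'E'
import cv2,numpy as np
t=cv2.imread("pics/top0.png")[200:290,110:400]; s=cv2.imread("pics/scene0.png")[145:255,180:470]
f=800/290
a=[cv2.resize(i,None,fx=f,fy=f,interpolation=cv2.INTER_CUBIC) for i in(t,s)]
o=np.vstack(a); print(o.shape,a[0].shape); cv2.imwrite("pics/crop.png",o)
E
cat > h.py <<'E'
import numpy as np,cv2
from bench import arm
from scipy.spatial.transform import Rotation as R
C={"top":((381.0537,277.8607,215.3760,-0.090355),[509.8881,-98.9422,1272.3711],[0.7125,-0.7007,0.0194,-0.0299]),
"scene":((520.517,281.7288,205.5928,-0.105146),[1419.723,68.0401,1365.287],[0.6126,0.7372,-0.2195,-0.1818])}
def ray(cam,u,v):
    (f,cx,cy,k),o,q=cam
    d=np.array([(u-cx)/f,(v-cy)/f]); p=d.copy()
    for _ in range(20): p=d/(1+k*(p@p))
    return np.array(o),R.from_quat(q).apply([*p,1])
def at(cam,u,v,z):
    if isinstance(cam,str): cam=C[cam]
    o,d=ray(cam,u,v); return (o+d*(z-o[2])/d[2])[:2].round(1)
def px(cam,X):
    if isinstance(cam,str): cam=C[cam]
    (f,cx,cy,k),o,q=cam
    p=R.from_quat(q).inv().apply(np.array(X)-o); s=p[:2]/p[2]; s=s*(1+k*(s@s)); return s*f+[cx,cy]
def wrist(name):
    d=arm.get_image("wrist"); cv2.imwrite(f"pics/{name}.png",d["image"][:,:,::-1])
    return ((d["fx"],d["cx"],d["cy"],d["k1"]),np.array(d["xyz"]),d["rotation"])
E
```

```text
(551, 800, 3) (248, 800, 3)
```

View pics/crop.png

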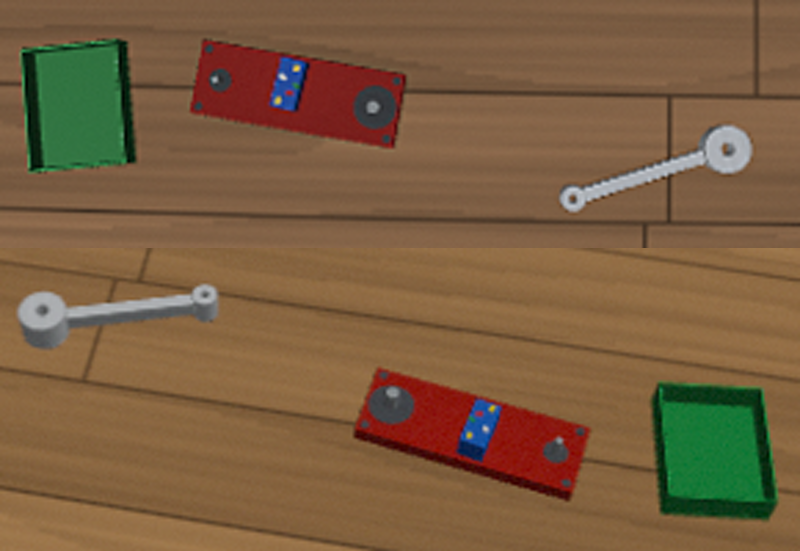

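The crop confirms it. The silver lever has its big boss at (727,149) and small boss at (572,198). On the jig, the thick post with the large dark ring is at (374,106) and the thin post at (217,79). The offcut spans (290,57) to (286,110), between the posts. The tray is at (78,105).

```bash
python3 - <<'E'
from h import *
f=800/290
T=lambda u,v,z:at("top",110+u/f,200+v/f,z)
S=lambda u,v,z:at("scene",180+u/f,145+(v-248)/f,z)
print("big post",T(373,106,45),S(393,391,45))
print("small post",T(215,78,45),S(560,441,45))
print("big boss",T(727,149,40),S(43,311,40))
print("small boss",T(572,198,36),S(205,294,36))
for n,p in dict(oa=(280,57),ob=(307,61),oc=(295,110),od=(272,105)).items(): print(n,T(*p,50))
for p in((480,399),(500,405),(484,447),(462,437)): print("S",S(*p,50))
for p in((22,47),(126,39),(135,161),(30,171)): print("tray",T(*p,40))
for p in((653,385),(765,390),(775,500),(665,503)): print("trayS",S(*p,40))
E
```

```text
big post [519.3  24. ] [518.9  25.8]
small post [548.7 211.5] [550.6 214.3]
big boss [ 475.8 -391. ] [ 478.5 -389.4]
small boss [ 415.9 -210.3] [ 417.1 -210.2]
oa [574.5 134. ]
ob [570.4 102.1]
oc [512.9 114.6]
od [518.3 141.8]
S [515.3 122.1]
S [519.1 144.7]
S [576.6 133.1]
S [568.3 108.2]
tray [581.7 450.1]
tray [593.4 322.1]
tray [448.9 305.9]
tray [433.7 434. ]
trayS [453.6 312.9]
trayS [436.8 439.5]
trayS [579.9 450.5]
trayS [605.1 332.4]
```

```bash
cat >> h.py <<'E'
def go(x,y,z,yaw):
    "shift left, first in present tool axes, then turn left about tool z (yaw = heading of tool y, deg)"
    s=arm.read_state(); r=R.from_quat(s["ee_rot"]); m=r.as_matrix()
    yd=np.degrees(np.arctan2(m[1,1],m[0,1])); 
    t=(yd-yaw+180)%360-180
    w=np.array([x,y,z])-s["position"]
    c,q=np.cos(np.radians(yaw)),np.sin(np.radians(yaw))
    M=np.array([[q,c,0],[-c,q,0],[0,0,-1]]) # level target tool axes
    print("clock %.2f pos %s yaw %.2f tz %s width %.1f grip %.1f F %s j %s"%(s["clock"],s["position"].round(1),yd,m[:,2].round(3),s["gripper_width"],s["grasp_force"],s["contact_force"].round(1),s["joints"].round(2)))
    print("shift now-axes",(m.T@w).round(1),"after turn",(M.T@w).round(1),"turn z",round(t,2),"full rotvec left",np.degrees((r.inv()*R.from_matrix(M)).as_rotvec()).round(2))
E
python3 -m pendant '[[-0.034,0.036,0,0,0,0,0.0854],[-0.034,0.036,0,0,0,0,0.0854],[-0.034,0.036,0,0,0,0,0.0854],[-0.034,0.036,0,0,0,0,0.0854],[-0.034,0.036,0,0,0,0,0.0854],[-0.034,0.036,0,0,0,0,0.0854],[-0.034,0.036,0,0,0,0,0.0854],[-0.034,0.036,0,0,0,0,0.0854],[-0.034,0.036,0,0,0,0,0.0854],[-0.034,0.036,0,0,0,0,0.0854],[-0.034,0.036,0,0,0,0,0.0854],[-0.034,0.036,0,0,0,0,0.0854]]'
python3 -c "
from h import *
go(544,123,250,79.5)"
```

```text
clock: 1.3
position: [446.4, -65.8, 256.3]
ee_rot: [-0.145, 0.989, 0.0, 0.0]
contact_force: [1.3, -0.2, -0.0]
gripper_width: 85.6
grasp_force: 0.0
clock 1.30 pos [446.4 -65.8 256.3] yaw 106.69 tz [ 0.  0. -1.] width 85.6 grip 0.0 F [ 1.3 -0.2 -0. ] j [ 0.22  0.08 -0.39 -0.   -1.09 -1.5 ]Traceback (most recent call last):
  File "<string>", line 3, in <module>
    go(544,123,250,79.5)
    ~~^^^^^^^^^^^^^^^^^^
  File "h.py", line 30, in go
    print("shift now-axes",(m.T@w).round(1),"after turn",(M.T@w).round(1),"turn z",round(t,2),"full rotvec left",np.degrees((r.inv()*R.from_matrix(M)).as_rotvec()).round(2))
                                                                                                                                     ~~~~~~~~~~~~~^^^
  File "scipy/spatial/transform/_rotation.pyx", line 1143, in scipy.spatial.transform._rotation.Rotation.from_matrix
ValueError: Non-positive determinant (left-handed or null coordinate frame) in rotation matrix 0: [[ 0.98325491  0.18223553  0.        ]
 [-0.18223553  0.98325491  0.        ]
 [ 0.          0.         -1.        ]].
```

```bash
sed -i 's/M=np.array(.*/M=np.array([[-q,c,0],[c,q,0],[0,0,-1]]) # level target tool axes/' h.py
python3 -m pendant '[[-0.0295,0.0306,0,0,0,0,0.0854],[-0.0295,0.0306,0,0,0,0,0.0854],[-0.0295,0.0306,0,0,0,0,0.0854],[-0.0295,0.0306,0,0,0,0,0.0854],[-0.0295,0.0306,0,0,0,0,0.0854],[0,0,0,0,0,6.8,0.0854],[0,0,0,0,0,6.8,0.0854],[0,0,0,0,0,6.8,0.0854],[0,0,0,0,0,6.8,0.0854],[0,0,0,0,0,0,0.0854],[0,0,0,0,0,0,0.0854]]'
python3 -c "
from h import *
go(544,123,49,79.5)
c=wrist('w1'); print(c)
import pickle; pickle.dump(c,open('w1.p','wb'))"
```

```text
clock: 2.4
position: [543.5, 120.9, 256.0]
ee_rot: [0.091, 0.996, -0.0, -0.0]
contact_force: [0.5, 0.2, -0.1]
gripper_width: 85.3
grasp_force: 0.0
clock 2.40 pos [543.5 120.9 256. ] yaw 79.60 tz [-0.001 -0.    -1.   ] width 85.3 grip 0.0 F [ 0.5  0.2 -0.1] j [ 0.51  0.27 -0.16 -0.   -1.14 -2.26]
shift now-axes [ -0.3   2.2 207. ] after turn [-1.00e-01  2.10e+00  2.07e+02] turn z 0.1 full rotvec left [-0.02 -0.04  0.1 ]
((362.9240112945233, 283.90113940699723, 210.2582114112361, -0.002275405294729818), array([461.1188573 , 136.54885795, 374.15078004]), array([0.75812127, 0.63106758, 0.10471713, 0.1266498 ]))
```

View pics/w1.png

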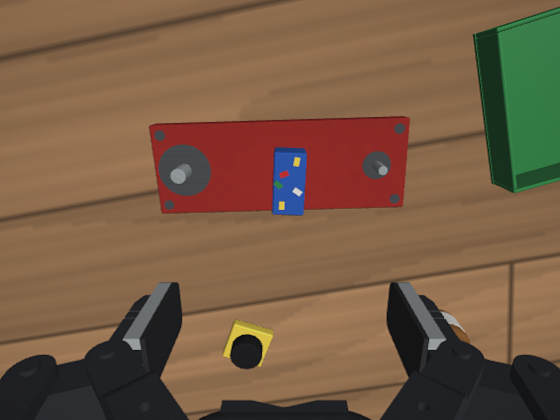

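The wrist view shows the jig with the thick post top at (178,177) and the thin post top at (383,170). The corners of the offcut's top are near (275,153), (305,153), (303,215) and (273,213). The tray edge is at the right.

```bash
python3 -c "
from h import *
import pickle; c=pickle.load(open('w1.p','rb'))
A=lambda u,v,z:at(c,u,v,z)
b,s=A(178,177,45),A(383,170,45); print('posts',b,s,np.linalg.norm(s-b),np.degrees(np.arctan2(*(s-b)[::-1])))
o=np.array([A(*p,50) for p in((275,153),(305,153),(303,215),(273,213))]); print(o,o.mean(0)); d=(o[2]+o[3]-o[0]-o[1])/2; print(np.linalg.norm(d),np.degrees(np.arctan2(d[1],d[0])))
p=[A(*p,20) for p in((150,125),(408,117),(403,207),(163,213))]; print(p,np.mean(p,0))
"
```

```text
posts [522.   24.8] [549.9 212.9] 190.15788177196336 81.5630958685941
[[515.5 118. ]
 [520.4 144.5]
 [578.3 133. ]
 [571.1 105.4]] [546.325 125.225]
58.01521352197203 -11.987842786794987
[array([472.5,   4. ]), array([509.8, 246.8]), array([599.1, 235.2]), array([560.7,  -9.5])] [535.525 119.125]
```

```bash
python3 -m pendant '[[-0.001,0.004,0.03,0,0,1.1,0.0854],[0,0,0.04,0,0,0,0.0854],[0,0,0.04,0,0,0,0.0854],[0,0,0.04,0,0,0,0.0854],[0,0,0.03,0,0,0,0.0854],[0,0,0.015,0,0,0,0.0854],[0,0,0.012,0,0,0,0.0854],[0,0,0,0,0,0,0.0854],[0,0,0,0,0,0,0.02],[0,0,0,0,0,0,0.02],[0,0,0,0,0,0,0.02],[0,0,0,0,0,0,0.02]]'
python3 -m pendant '[[0,0,0,0,0,0,0.02],[0,0,0,0,0,0,0.02],[0,0,0,0,0,0,0.02]]'
python3 -c "
from h import *
go(515,380,180,78.5)"
```

```text
clock: 3.65
position: [545.9, 125.0, 50.4]
ee_rot: [0.101, 0.995, 0.0, 0.001]
contact_force: [-6.5, -2.8, 11.8]
gripper_width: 29.0
grasp_force: 58.5
clock: 3.95
position: [546.1, 125.1, 50.4]
ee_rot: [0.101, 0.995, 0.0, 0.001]
contact_force: [-1.7, 0.0, 6.2]
gripper_width: 29.0
grasp_force: 60.8
clock 3.95 pos [546.1 125.1  50.4] yaw 78.39 tz [ 0.002  0.001 -1.   ] width 29.0 grip 60.8 F [-1.7  0.   6.2] j [ 0.51  0.51 -0.39  0.   -0.67 -2.29]
shift now-axes [  81.6  243.6 -129.4] after turn [  81.3  243.6 -129.6] turn z -0.11 full rotvec left [ 0.07  0.11 -0.11]
```

```bash
python3 -m pendant '[[0,0,-0.02,0,0,0,0.02],[0,0,-0.04,0,0,0,0.02],[0,0,-0.045,0,0,0,0.02],[0,0,-0.025,0,0,0,0.02],[0.0136,0.0406,0,0,0,0,0.02],[0.0136,0.0406,0,0,0,0,0.02],[0.0136,0.0406,0,0,0,0,0.02],[0.0136,0.0406,0,0,0,0,0.02],[0.0136,0.0406,0,0,0,0,0.02],[0.0136,0.0406,0,0,0,0,0.02],[0,0,0,0,0,0,0.02],[0,0,0,0,0,0,0.02]]'
python3 -c "
from h import *
go(516,381,39,78.5)
c=wrist('w2'); d=arm.get_image('top'); cv2.imwrite('pics/t2.png',cv2.resize(d['image'][140:290,60:260,::-1],None,fx=3,fy=3))
a=cv2.imread('pics/w2.png'); b=cv2.imread('pics/t2.png'); b=cv2.resize(b,(400,300)); a=cv2.resize(a,(400,300)); cv2.imwrite('pics/c2.png',np.hstack([a,b]))"
```

```text
clock: 5.15
position: [513.7, 380.3, 178.3]
ee_rot: [0.101, 0.995, -0.001, -0.001]
contact_force: [-0.3, 0.4, -0.2]
gripper_width: 28.7
grasp_force: 60.0
clock 5.15 pos [513.7 380.3 178.3] yaw 78.45 tz [-0.002 -0.001 -1.   ] width 28.7 grip 60.0 F [-0.3  0.4 -0.2] j [ 0.89  0.47 -0.06 -0.   -1.04 -2.66]
shift now-axes [ -2.3   1.3 139.3] after turn [ -2.1   1.1 139.3] turn z -0.05 full rotvec left [-0.09 -0.07 -0.05]
```

View pics/c2.png

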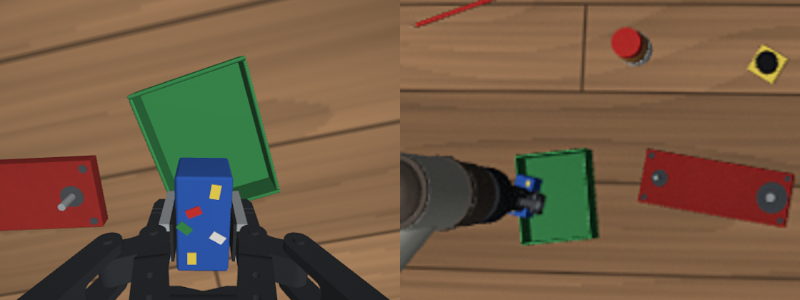

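The left half shows the offcut held above the tray, which looks turned about 17° from the gripper. The right half shows the jig cleared and the jar and tape untouched. I'll turn to match the tray and set the offcut down.

```bash
python3 -m pendant '[[-0.002,0.001,0.01,0,0,-5.8,0.02],[0,0,0.03,0,0,-5.8,0.02],[0,0,0.04,0,0,-5.8,0.02],[0,0,0.03,0,0,0,0.02],[0,0,0.015,0,0,0,0.02],[0,0,0.01,0,0,0,0.02],[0,0,0.004,0,0,0,0.02],[0,0,0,0,0,0,0.02],[0,0,0,0,0,0,0.045],[0,0,0,0,0,0,0.045],[0,0,0,0,0,0,0.045],[0,0,0,0,0,0,0.045]]'
python3 -m pendant '[[0,0,0,0,0,0,0.045],[0,0,-0.02,0,0,0,0.045],[0,0,-0.03,0,0,0,0.045],[0,0,-0.04,0,0,0,0.05],[0,0,-0.05,0,0,0,0.07],[0,0,-0.05,0,0,0,0.07],[0,0,-0.03,0,0,0,0.07],[0,0,0,0,0,0,0.07],[0,0,0,0,0,0,0.07]]'
python3 -c "
from h import *
go(459.5,-335,250,198.6)
c=wrist('w3')"
```

```text
clock: 6.45
position: [516.9, 380.6, 40.9]
ee_rot: [-0.05, 0.999, 0.0, 0.0]
contact_force: [0.3, -0.3, -0.6]
gripper_width: 45.0
grasp_force: 0.0
clock: 7.35
position: [516.5, 380.4, 260.8]
ee_rot: [-0.05, 0.999, 0.001, 0.0]
contact_force: [0.6, -0.4, -0.4]
gripper_width: 69.8
grasp_force: 0.0
clock 7.35 pos [516.5 380.4 260.8] yaw 95.75 tz [ 0.     0.001 -1.   ] width 69.8 grip 0.0 F [ 0.6 -0.4 -0.4] j [ 0.89  0.41  0.06 -0.   -1.22 -2.36]
shift now-axes [ 128.4 -706.1    9.8] after turn [659.8 282.2  10.8] turn z -102.85 full rotvec left [ 3.0000e-02  9.0000e-02 -1.0285e+02]
```

View pics/w3.png

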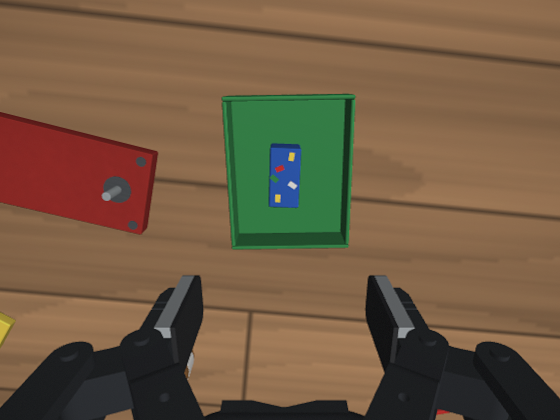

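The offcut lies flat in the middle of the tray, at (285,176). Next I go to the lever.

```bash
python3 -m pendant '[[0.0086,-0.047,0,0,0,0,0.07],[0.0086,-0.047,0,0,0,0,0.07],[0.0086,-0.047,0,0,0,0,0.07],[0.0086,-0.047,0,0,0,0,0.07],[0.0086,-0.047,0,0,0,0,0.07],[0.0086,-0.047,0,0,0,0,0.07],[0.0086,-0.047,0,0,0,0,0.07],[0.0086,-0.047,0,0,0,0,0.07],[0.0086,-0.047,0,0,0,0,0.07],[0.0086,-0.047,0,0,0,0,0.07],[0.0086,-0.047,0,0,0,0,0.07],[0.0086,-0.047,0,0,0,0,0.07]]'
python3 -m pendant '[[0.0086,-0.047,0,0,0,0,0.07],[0.0086,-0.047,0,0,0,0,0.07],[0.0086,-0.047,0,0,0,0,0.07],[0,0,0,0,0,-8.5,0.07],[0,0,0,0,0,-8.5,0.07],[0,0,0,0,0,-8.5,0.07],[0,0,0,0,0,-8.5,0.07],[0,0,0,0,0,-8.5,0.07],[0,0,0,0,0,-8.5,0.07],[0,0,0,0,0,-8.5,0.07],[0,0,0,0,0,-8.5,0.07],[0,0,0,0,0,-8.5,0.07]]'
python3 -m pendant '[[0,0,0,0,0,-8.5,0.07],[0,0,0,0,0,-8.5,0.07],[0,0,0,0,0,-8.5,0.07],[0,0,0,0,0,0,0.07],[0,0,0,0,0,0,0.07],[0,0,0,0,0,0,0.07]]'
python3 -c "
from h import *
go(459.5,-335,30,198.6)
c=wrist('w4')
import pickle; pickle.dump(c,open('w4.p','wb'))"
```

```text
clock: 8.6
position: [469.3, -192.8, 258.5]
ee_rot: [-0.05, 0.999, 0.0, -0.002]
contact_force: [0.4, 0.8, 0.7]
gripper_width: 70.1
grasp_force: 0.0
clock: 9.8
position: [458.4, -333.6, 257.9]
ee_rot: [-0.66, 0.751, 0.002, -0.001]
contact_force: [0.4, 0.2, 0.7]
gripper_width: 69.9
grasp_force: 0.0
clock: 10.4
position: [458.9, -333.9, 259.5]
ee_rot: [0.807, -0.59, -0.001, 0.0]
contact_force: [0.7, 0.1, -0.2]
gripper_width: 69.6
grasp_force: 0.0
clock 10.40 pos [ 458.9 -333.9  259.5] yaw -162.36 tz [-0.001  0.001 -1.   ] width 69.6 grip 0.0 F [ 0.7  0.1 -0.2] j [-0.34  0.29 -0.13 -0.   -1.16  0.65]
shift now-axes [  1.4  -0.5 229.5] after turn [ 1.200e+00 -2.000e-01  2.295e+02] turn z -0.96 full rotvec left [ 0.07  0.06 -0.96]
```

View pics/w4.png

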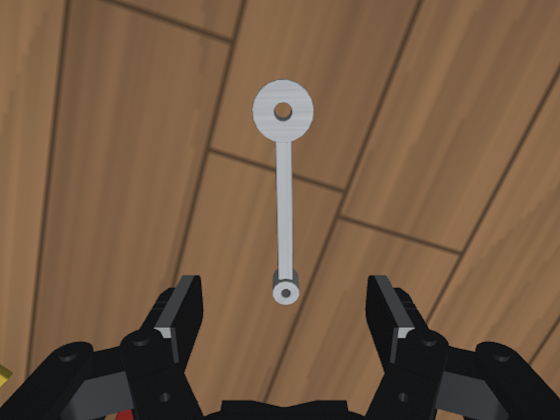

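The silver lever is under the gripper, with its big bore at (283,112) and small bore at (286,294).

```bash
python3 -c "
from h import *
import pickle; c=pickle.load(open('w4.p','rb'))
b,s=at(c,283,111.5,40),at(c,286,293.5,36); d=s-b; a=np.degrees(np.arctan2(d[1],d[0])); print(b,s,np.linalg.norm(d),a)
m=(b+s)/2; d=d/np.linalg.norm(d); p=m-d*(95-58); print('bal',p)
for q in((-8,24),(8,24)): pass
print(at(c,276.5,180,30),at(c,292,180,30))
go(*p,30,a+90)
"
```

```text
[ 477.9 -392.1] [ 417.4 -211.3] 190.65384863673748 108.50147233865778
bal [ 459.39117394 -336.78767354]
[ 464.2 -327.3] [ 449.6 -331.9]
clock 10.45 pos [ 459.  -333.9  259.7] yaw -162.33 tz [-0.001  0.    -1.   ] width 69.8 grip 0.0 F [ 0.6 -0.2 -1. ] j [-0.34  0.29 -0.13 -0.   -1.16  0.65]
shift now-axes [  3.    0.3 229.7] after turn [  2.8   0.5 229.7] turn z -0.83 full rotvec left [ 0.05  0.04 -0.83]
```

```bash
python3 -m pendant '[[0.003,0,0.02,0,0,-0.9,0.05],[0,0,0.045,0,0,0,0.05],[0,0,0.05,0,0,0,0.05],[0,0,0.05,0,0,0,0.05],[0,0,0.035,0,0,0,0.05],[0,0,0.018,0,0,0,0.05],[0,0,0.011,0,0,0,0.05],[0,0,0,0,0,0,0.05],[0,0,0,0,0,0,0.05],[0,0,0,0,0,0,0.03],[0,0,0,0,0,0,0.018],[0,0,0,0,0,0,0.005]]'
python3 -m pendant '[[0,0,0,0,0,0,0.005],[0,0,0,0,0,0,0.005],[0,0,0,0,0,0,0.005],[0,0,0,0,0,0,0.005],[0,0,0,0,0,0,0.005]]'
python3 -c "
from h import *
go(459.4,-336.8,30,198.5)"
```

```text
clock: 11.65
position: [460.6, -337.2, 32.8]
ee_rot: [0.812, -0.583, 0.001, -0.0]
contact_force: [-1.1, 1.2, 6.6]
gripper_width: 14.5
grasp_force: 61.7
clock: 12.15
position: [460.7, -337.2, 32.8]
ee_rot: [0.813, -0.583, 0.001, -0.0]
contact_force: [-0.3, 1.1, 5.3]
gripper_width: 14.9
grasp_force: 61.7
clock 12.15 pos [ 460.7 -337.2   32.8] yaw -161.31 tz [ 0.002 -0.001 -1.   ] width 14.9 grip 61.7 F [-0.3  1.1  5.3] j [-0.35  0.55 -0.38  0.   -0.64  0.67]
shift now-axes [-0.8  1.1  2.8] after turn [-0.8  1.1  2.8] turn z 0.19 full rotvec left [-0.07 -0.09  0.19]
```

```bash
python3 -m pendant '[[0,0,-0.01,0,0,0,0.005],[0,0,-0.02,0,0,0,0.005],[0,0,-0.03,0,0,0,0.005],[0,0,-0.04,0,0,0,0.005],[0,0,-0.03,0,0,0,0.005],[0,0,-0.015,0,0,0,0.005],[0,0,-0.005,0,0,0,0.005],[0,0,0,0,0,0,0.005],[0,0,0,0,0,0,0.005],[0,0,0,0,0,0,0.005]]'
python3 -c "
from h import *
b=np.array([521.5,25]); a=np.radians(81.2); p=b+58*np.array([np.cos(a),np.sin(a)])
print(arm.read_state()['wrist_torque'])
go(*p,118,171.2)"
```

```text
clock: 13.15
position: [459.3, -336.5, 179.6]
ee_rot: [0.812, -0.583, -0.002, 0.0]
contact_force: [0.7, 0.5, -5.0]
gripper_width: 14.7
grasp_force: 60.3
[-0.02604473 -0.03128499 -0.02330379]
clock 13.15 pos [ 459.3 -336.5  179.6] yaw -161.35 tz [-0.003  0.002 -1.   ] width 14.7 grip 60.3 F [ 0.7  0.5 -5. ] j [-0.35  0.36 -0.24 -0.   -0.98  0.67]
shift now-axes [-373.9 -201.4   62. ] after turn [-424.7   -6.2   61.6] turn z 27.45 full rotvec left [ 0.17  0.11 27.44]
```

```bash
python3 -m pendant '[[0,0,0,0,0,2,0.005],[0,0,0,0,0,4,0.005],[0,0,0,0,0,5.4,0.005],[0,0,0,0,0,5,0.005],[0,0,0,0,0,5,0.005],[0,0,0,0,0,4,0.005],[0,0,0,0,0,2,0.005],[0,0,0,0,0,0,0.005],[-0.015,0,0,0,0,0,0.005],[-0.03,-0.001,0,0,0,0,0.005],[-0.04,-0.001,0,0,0,0,0.005],[-0.04,-0.001,0,0,0,0,0.005]]'
python3 -m pendant '[[-0.04,-0.001,0,0,0,0,0.005],[-0.04,-0.001,0,0,0,0,0.005],[-0.04,-0.001,0,0,0,0,0.005],[-0.04,0,0,0,0,0,0.005],[-0.04,0,0,0,0,0,0.005],[-0.04,0,0,0,0,0,0.005],[-0.03,0,0,0,0,0,0.005],[-0.02,0,0,0,0,0,0.005],[-0.01,0,0,0,0,0,0.005],[0,0,0,0,0,0,0.005],[0,0,0,0,0,0,0.005],[0,0,0,0,0,0,0.005]]'
python3 -c "
from h import *
go(530.4,82.3,118,171.2)"
```

```text
clock: 14.35
position: [481.8, -212.2, 180.8]
ee_rot: [-0.651, 0.759, 0.0, -0.0]
contact_force: [1.2, 1.1, -4.6]
gripper_width: 14.7
grasp_force: 60.2
clock: 15.55
position: [530.2, 81.2, 181.2]
ee_rot: [-0.651, 0.759, 0.0, -0.0]
contact_force: [0.3, -0.3, -4.6]
gripper_width: 14.9
grasp_force: 60.2
clock 15.55 pos [530.2  81.2 181.2] yaw 171.20 tz [-0.001 -0.    -1.   ] width 14.9 grip 60.2 F [ 0.3 -0.3 -4.6] j [ 0.45  0.3  -0.32 -0.   -0.95 -0.61]
shift now-axes [-1.1 -0.1 63.2] after turn [-1.1 -0.  63.2] turn z -0.0 full rotvec left [ 0.04 -0.02 -0.  ]
```

Lower to height and look.

```bash
python3 -m pendant '[[-0.001,0,0.01,0,0,0,0.005],[0,0,0.015,0,0,0,0.005],[0,0,0.02,0,0,0,0.005],[0,0,0.012,0,0,0,0.005],[0,0,0.005,0,0,0,0.005],[0,0,0,0,0,0,0.005],[0,0,0,0,0,0,0.005],[0,0,0,0,0,0,0.005]]'
python3 -c "
from h import *
go(530.4,82.3,118,171.2)
c=wrist('w5')
import pickle; pickle.dump(c,open('w5.p','wb'))
for n in('scene','top'):
    d=arm.get_image(n); cv2.imwrite('pics/%s5.png'%n,d['image'][:,:,::-1])
s=cv2.imread('pics/scene5.png')[170:265,290:450]; t=cv2.imread('pics/top5.png')[190:270,160:280]
w=cv2.imread('pics/w5.png')
o=np.zeros((600,800,3),np.uint8); o[:356,:600]=cv2.resize(s,(600,356),interpolation=2); o[356:600,:366]=cv2.resize(t,(366,244),interpolation=2); cv2.imwrite('pics/c5.png',o)
"
```

```text
clock: 16.35
position: [531.4, 83.5, 120.2]
ee_rot: [-0.651, 0.759, -0.0, 0.001]
contact_force: [0.1, -1.1, -3.7]
gripper_width: 14.8
grasp_force: 60.2
clock 16.35 pos [531.4  83.5 120.2] yaw 171.27 tz [ 0.002  0.001 -1.   ] width 14.8 grip 60.2 F [ 0.1 -1.1 -3.7] j [ 0.46  0.38 -0.39  0.   -0.8  -0.61]
shift now-axes [1.3 0.8 2.2] after turn [1.3 0.8 2.2] turn z 0.07 full rotvec left [-0.1   0.05  0.07]
```

View pics/w5.png

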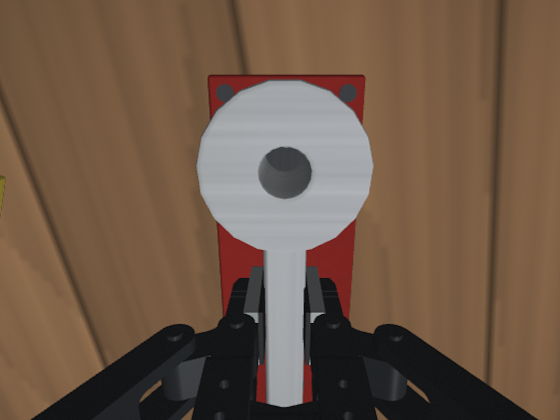

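View pics/c5.png

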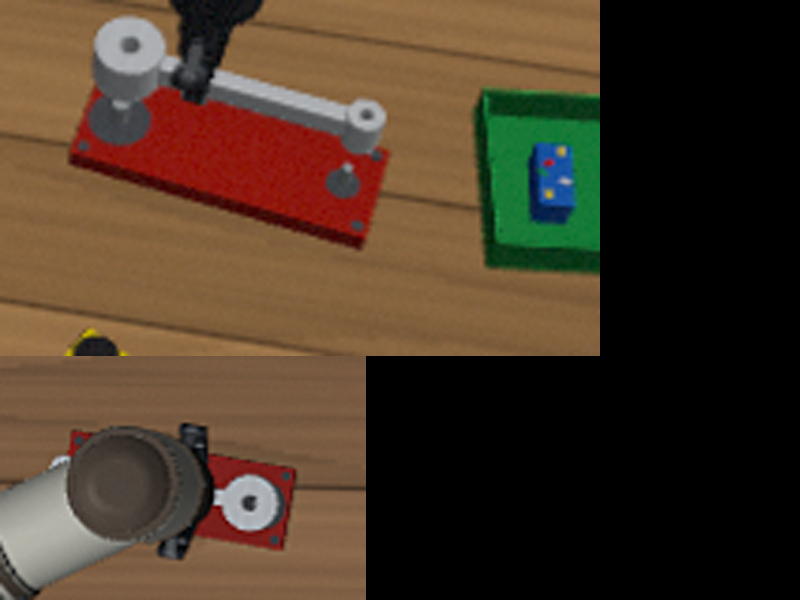

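The scene crop shows the lever level over the jig. Its big bore is at (131,44), above the thick post, and its small bore is at (368,115), above the thin post. The offcut is in the tray. In the wrist view the big bore is at (285,172). I'll compute the offsets.

```bash
python3 -c "
from h import *
import pickle; c=pickle.load(open('w5.p','rb'))
S=lambda u,v,z:at('scene',290+u/3.75,170+v/3.747,z)
z=87.4
print('wrist big',at(c,285,172,z+40)); print('top big',at('top',160+250/3.05,190+(503-356)/3.05,z+40))
b,s=S(131,44,z+40),S(368,115,z+36); print('scene',b,s,np.linalg.norm(s-b),np.degrees(np.arctan2(*(s-b)[::-1])))
# height from triangulation of big bore, wrist and scene
from numpy.linalg import lstsq
def tri(rs):
    A=sum(np.eye(3)-np.outer(d,d)/(d@d) for o,d in rs); B=sum((np.eye(3)-np.outer(d,d)/(d@d))@o for o,d in rs); return np.linalg.solve(A,B)
print('tri',tri([ray(c,285,172),ray(C['scene'],290+131/3.75,170+44/3.747)]))
a=np.radians(81.2);print('posts',[521.5,25],np.array([521.5,25])+190*np.array([np.cos(a),np.sin(a)]))
go(530.4,82.3,118,171.2)
"
```

```text
wrist big [522.3  26.1]
top big [519.2  25.5]
scene [520.9  28.1] [550.9 216.5] 190.77358307690298 80.95242800009929
tri [521.88968866  27.07153983 128.05783392]
posts [521.5, 25] [550.56730889 212.76339247]
clock 16.50 pos [531.   83.4 119.9] yaw 171.27 tz [ 0.001  0.001 -1.   ] width 14.9 grip 60.2 F [ 0.  -1.5 -3.5] j [ 0.46  0.38 -0.39  0.   -0.8  -0.61]
shift now-axes [1.2 0.5 1.9] after turn [1.2 0.5 1.9] turn z 0.07 full rotvec left [-0.06  0.04  0.07]
```

Height and level are good. The lever sits about 1.5 mm too far along the jig axis, so I make a small correction, let it settle and hand in.

```bash
python3 -m pendant '[[0.001,0.0005,0.001,0,0,0,0.005],[0.0005,0,0.001,0,0,0,0.005],[0,0,0,0,0,0,0.005],[0,0,0,0,0,0,0.005],[0,0,0,0,0,0,0.005],[0,0,0,0,0,0,0.005],[0,0,0,0,0,0,0.005],[0,0,0,0,0,0,0.005]]'
python3 -c "
from h import *
go(530.4,82.3,118,171.2)
print(np.abs(arm.read_state()['joint_vel']).max())
print(arm.job_done())"
```

```text
clock: 17.3
position: [530.0, 81.9, 117.3]
ee_rot: [-0.651, 0.759, 0.0, -0.0]
contact_force: [0.6, -0.3, -4.6]
gripper_width: 14.9
grasp_force: 60.2
clock 17.30 pos [530.   81.9 117.3] yaw 171.26 tz [-0.  0. -1.] width 14.9 grip 60.2 F [ 0.6 -0.3 -4.6] j [ 0.46  0.38 -0.39 -0.   -0.8  -0.61]
shift now-axes [-0.5 -0.3 -0.7] after turn [-0.5 -0.3 -0.7] turn z 0.06 full rotvec left [0.   0.   0.06]
0.0011106552899364946
the job is handed in; nothing more can be done
None
```

I handed the job in at 17.3 s: the offcut is in the green tray, and the aluminium lever is held level and still over the jig posts, with its underside about 40 mm above their tops.

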